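# Shut the glassware case and lock its door with a spring clip

### The job

Slide the hanging glass door of the glassware case fully shut, to the robot's right, over the half where the clear bottles stand. Then take the orange spring clip off its parking plate and clamp it, handles up and pushed well down, on the bare flat-bar runner just beyond the end of the door's metal channel, leaving a gap of at most 20 mm, so that the door cannot slide open again. Leave the blue beaker, the amber bottle and the ceramic lid where they stand.

Things in the scene. Friction and masses are not known exactly. Their poses are not given: they have to be found in the camera images.
- door (a joint): sliding glass door of the oak-framed case: travel in m, 0 = fully shut (stop at the case's -y end), up to 0.18 = open; opening moves it along the case's +y. It needs about 2 N and stays where it is left. It hangs from an aluminium channel (30 x 200 x 48 mm high) that rides over the runner.
- door_pull (a point): centre of the top face of the black pull (18 x 18 mm, 38 mm tall, upright) in the middle of the top of the door's channel; moves with the door. Its axes are those of the case: y along the runner, z up, x away from the case's glass front into the case. The channel's top face is 38 mm below this point.
- door_end (a point): point on the +y end face of the door's channel, over the runner's middle line and level with the runner's top edge; moves with the door, axes as the case (y along the runner). The bare runner continues from here along +y, and the clip goes there. The channel's top is 8 mm higher.
- runner: upright steel flat bar on the front top edge of the case, 6 mm thick (x), 440 mm long (y), 40 mm high; origin at the middle of its lower edge, which lies on the case's oak top at z = 0.19 of the world; y along the bar.
- clip: orange spring clip like a stout clothes peg, 60 g, at the start clamped upright astride the parking plate's top edge. Origin on its hinge pin, x along the pin (24 mm wide), z up to the handles, y the squeezing direction. Two handle plates rise to 47 mm above the pin, 42 mm apart over their tops; squeeze them 36 mm above the pin. The 10 mm thick pin barrel closes the throat 5 mm below the origin.
- jaw_a: the clip's arm (handle plate 22 mm wide, 4 mm thick, and jaw) with its jaw on the clip's +y side; origin on the pin, turns about it. Jaw tips lie 38.5 mm below the pin; their black rubber pads reach from there to 25.5 mm below it.
- jaw_b: the same arm on the -y side. Squeezed (about 13 N on each) the handles come parallel at a hard stop, 20 mm over their outer faces, and the jaws open to a gap of 24 mm, then measuring 42 mm over their outsides; let go, they spring shut.
- rack: fixed parking rack: dark wooden base 100 x 90 x 14 mm with an upright steel plate in its middle, 6 mm thick (x), 60 mm long (y), its top edge 70 mm above the table; origin under the base's centre.
- beaker: bystander: blue plastic beaker, 72 mm across, 85 mm high, origin under its centre.
- amber: bystander: amber reagent bottle, 60 mm across, 125 mm high, origin under its centre.
- lid: bystander: loose white ceramic desiccator lid with knob, 110 mm across, 42 mm high, lying on the roof of the case; origin under its centre.
- tubes: bystander, fixed: wooden stand of test tubes, 60 x 120 mm, 90 mm high, origin under its centre.
- case: fixed oak and glass case, 260 (x) x 440 (y) x 190 mm high without the runner; origin under its centre, its glass front faces its -x; the runner stands 105 mm in front of its centre.

How it is judged:
On the way, in this order (a step that is already met when the one before it is completed fails the run):
1. the glass door is fully shut (value of joint door below 0.008 m), for 0.2 s.
2. the clip is clamped on the runner beside the door's channel, the door still shut (value of joint door below 0.008 m and y of clip in the frame of door_end between 0.008 and 0.034 m and x of clip in the frame of door_end between -0.008 and 0.008 m and z of clip in the frame of door_end between -0.002 and 0.026 m and angle between clip's own z axis and vertical below 0.25 rad and contact force between each of jaw_a, jaw_b and runner above 1.5 N), for 0.2 s.
At the end, for the whole second after the job is handed in: Door shut to 8 mm. Clip at rest, within 0.25 rad of upright on the bare runner, each jaw pressing it with 1.5 N or more, pin within 8 mm of its middle line, at most 26 mm above its top edge and 8 to 34 mm past the channel's end. Beaker, bottle and lid standing within 30 mm of their starts (all of step 2 and linear speed of clip below 0.02 m/s and angle between each of beaker, amber's own z axis and vertical below 0.35 rad); the robot touches nothing.
It fails at once if the blue beaker is pushed more than 30 mm or tipped (distance of beaker from where it was at the start of the episode above 0.03 m or angle between beaker's own z axis and vertical above 0.35 rad).
It fails at once if the amber bottle is pushed more than 30 mm or tipped (distance of amber from where it was at the start of the episode above 0.03 m or angle between amber's own z axis and vertical above 0.35 rad).
It fails at once if the ceramic lid is pushed more than 30 mm or tipped (distance of lid from where it was at the start of the episode above 0.03 m or angle between lid's own z axis and vertical above 0.35 rad).
It also fails if it takes over 56 s, if anything falls off the work surface, if the arm or the gripper's body presses on something with over 40 N, if the wrist force passes 120 N, or if a joint passes its speed limit or range.

### The arm

A 6-joint arm with a two-finger parallel gripper is mounted at the origin on the work surface. World frame = base frame: x ahead of the robot, y to its left, z up, the work surface at z = 0. Lengths are in m, angles in rad, forces in N, time in s.
With the tool pointing down it reaches from about 0.35 to 0.85 m from the base axis. Payload 8.1 kg.
Tool frame: the origin (TCP) lies at the very end of the fingers, on their centre line; the grasp point (between the pads) lies 19 mm behind it; z points along the fingers, y is the line along which they close (so a half turn about z gives the same grasp; the last joint's range is limited). The gripper opens to 93 mm and grips with 3 to 60 N. Pads are 15 mm wide; open, the fingers measure 128 mm over their backs; the gripper's body (75 mm by 188 mm) begins 65 mm behind the grasp point.
Start: joints at [-1.265, 0.13, 1.488, -0, 1.523, -0.085], TCP at [0.229, -0.555, 0.219] pointing down, gripper open.
Joint ranges: [-2.96, 2.96], [-0.89, 2.26], [0.02, 2.5], [-1.34, 4.48], [0, 2.73], [-2.66, 2.66]. Speed limits (rad/s): [2.39, 2.39, 2.79, 3.14, 3.14, 3.14].

### API

Orientations are given as a rotation vector (axis times angle).
In Python, from plant import robot, imaging gives the robot as it stands.
- The arm moves only by the tool jog_arm, never from a script. Its argument "rows" is a list of rows, each a list of 2 entries, a list of its own where there are three numbers: the shift along the tool's x, y, z each as a share of 0.2 m, from -1 to 1, then the turn, a rotation vector about the tool's x, y, z each as a share of pi/2 rad, from -1 to 1. A call has 1 to 5 rows; each row is the pose to reach, as a shift and turn from the pose commanded when the call began, along the tool's axes at that moment; what a row does not reach only later rows make up. A row lasts 1/10 s, in which the tool goes at most 50 mm and 8.59 degrees, less where a joint would pass 70% of its speed; a pose out of reach is approached as far as the arm can. A call with a number of a shift or a turn outside -1 to 1 is refused whole. A call with a gripper value outside its range is refused whole. "hand" is the closure, from -1 (fully open) to 1 (shut), set as the call begins (left out, the last holds). The fingers move at their own pace and stop on an object; "squeeze" is the grip in N (left out, the last holds). Time passes only in rows, so rows that repeat a pose let the fingers close. It gives the time, the measured TCP pose, the force, the opening and the grip force at its end, in the units of the state.
- robot.read_state(): the state, without advancing time (a new reading comes with each control period).
- imaging.read_camera(name): name is "scene" or "top"; returns a dict with "frame" (400x640x3 uint8, red, green, blue), "vertical_fov" (degrees; the focal length in pixels is half the picture's height over the tangent of half this angle, whatever the lens; pixels are square), "cx", "cy" (the principal point, pixels), "k1" (the pictures are not rectified: a ray, as slopes to the right and down, at radius r is drawn at 1 + k1 r^2 times it, then the intrinsics apply), "R" (3x3) and "t" (3): a world point X has camera coordinates R X + t. Camera axes: x right, y down, z forward; pixel columns grow to the right and rows downward; lengths in m; the calibration is good to about 2 mm. A picture is of the moment at which its call begins. There is no depth.
- robot.close_job(): hands the job in; it is judged then, once.
The state is a dict: "t": time; "q": joint angles; "dq": joint speeds; "joint_torque": joint torques, N m; "tool_pos": TCP position; "orientation": TCP orientation; "force": force on the tool from outside, world axes, zero at the start; "wrist_torque": the same for the moment, N m; "opening": finger opening in m; "gripper_force": force on a finger pad.
Only numpy, scipy, OpenCV 4.12 (cv2) and the standard library are available. Lean on these libraries where they do the work, as an engineer would, in place of code of your own. Each camera call takes 0.05 s, during which the arm holds its last target. There are 200 camera calls.

## Working session

There is one attempt and no reset: what is moved stays moved. The work goes in short steps, Python scripts to look and compute and a tool call to move; the robot and the scene stay as the last step left them, time stands still between calls to the robot, and variables do not carry over. Pictures are saved under pics/ and viewed, at most 12 in all, crops included, and the job is handed in when it is done.

Besides the shell and the picture viewer there is one more tool, called after ">>>" as name(argument=value, ...) on one line, values as JSON. jog_arm: Moves the arm, as the interface text tells. Its arguments: {"type":"object","properties":{"rows":{"type":"array"},"hand":{"type":"number"},"squeeze":{"type":"number"}},"required":["rows"]}

```bash
mkdir -p pics; ls
python3 - <<'E'
from plant import robot, imaging
import cv2
for n in ("scene","top"):
    c=imaging.read_camera(n); cv2.imwrite(f"pics/{n}0.png",c["frame"][:,:,::-1])
    print(n,c["vertical_fov"],c["cx"],c["cy"],c["k1"],c["R"],c["t"])
print(robot.read_state())
E
```

```text
pics
scene 57.04019164132653 319.91114615330116 199.04194291315267 0.000987653185895446 [[-0.34830303  0.93736888  0.00495882]
 [ 0.76685975  0.28798038 -0.57357948]
 [-0.53908359 -0.19597675 -0.8191349 ]] [ 0.1844958  -0.32809169  1.38775369]
top 50.147611455541615 312.9487388433418 203.6884635607204 -0.00590003207179818 [[ 0.01019629 -0.99987309 -0.01224052]
 [-0.99468811 -0.00888798 -0.10255032]
 [ 0.10242851  0.01322113 -0.9946525 ]] [0.00874168 0.56169691 1.32693864]
{'t': 0.1, 'q': array([-1.26540125e+00,  1.31078995e-01,  1.48915437e+00, -2.23328336e-05,
        1.52301696e+00, -8.54115928e-02]), 'dq': array([-7.10877530e-04, -1.68010188e-03, -1.14637809e-03, -3.48376727e-04,
       -6.45183010e-05,  2.02206503e-03]), 'joint_torque': array([ 1.84225964e-04, -5.61338961e+01, -4.93099165e+01,  7.70292641e-02,
        2.90281494e-02, -3.54107203e-05]), 'tool_pos': array([ 0.22841212, -0.55426717,  0.21770512]), 'orientation': array([-3.08019213e+00, -6.09660810e-01,  3.20486127e-04]), 'force': array([-0.37297952, -0.16109593, -0.5525843 ]), 'wrist_torque': array([ 0.0238925 ,  0.0161935 , -0.00372675]), 'gripper_force': 0.0, 'opening': 0.09293591882053379}
```

View pics/scene0.png

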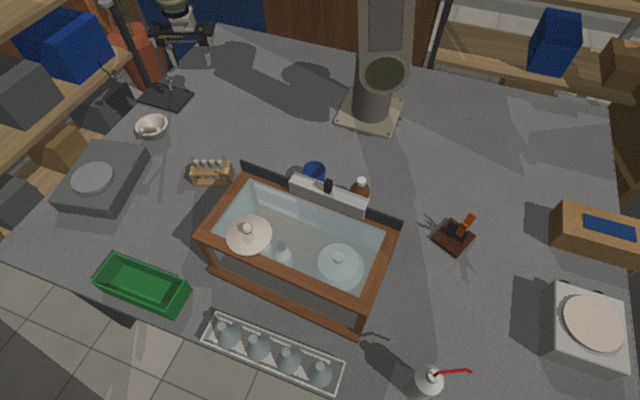

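View pics/top0.png

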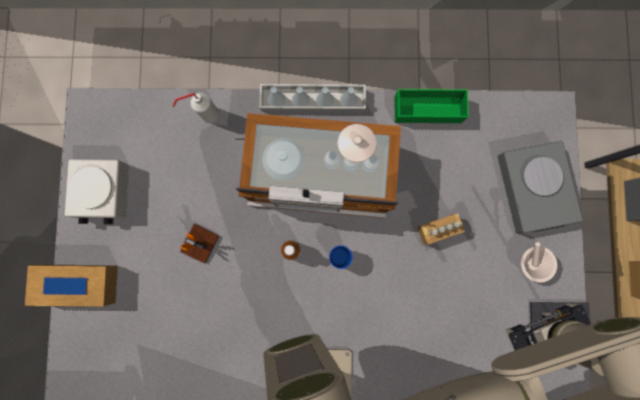

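Top view: runner runs from (238,192) to (398,207), channel with black pull at about (306,193), clip rack at (201,243), amber bottle (290,250), beaker (340,257). The scene view shows the pull at (327,186) and the orange clip at (467,222). Next I'll zoom in on both.

```bash
cat > h.py <<'E'
import numpy as np, cv2
from plant import robot, imaging
def cam(n):
    c=imaging.read_camera(n); f=c["frame"].shape[0]/2/np.tan(np.radians(c["vertical_fov"])/2)
    c["K"]=np.array([[f,0,c["cx"]],[0,f,c["cy"]],[0,0,1.]]); c["D"]=np.array([c["k1"],0,0,0.])
    c["R"]=np.array(c["R"]); c["t"]=np.array(c["t"]); c["img"]=c["frame"][:,:,::-1].copy(); return c
def ray(c,p):
    u=cv2.undistortPoints(np.array([[p]],float),c["K"],c["D"])[0,0]
    return -c["R"].T@c["t"], c["R"].T@np.array([u[0],u[1],1.])
def plane(c,p,z):
    o,d=ray(c,p); return o+d*(z-o[2])/d[2]
def tri(c1,p1,c2,p2):
    A=[];b=[]
    for c,p in((c1,p1),(c2,p2)):
        o,d=ray(c,p); d/=np.linalg.norm(d); M=np.eye(3)-np.outer(d,d); A.append(M); b.append(M@o)
    X=np.linalg.lstsq(np.vstack(A),np.hstack(b),rcond=None)[0]
    return X
def proj(c,X):
    return cv2.projectPoints(np.array([X],float),cv2.Rodrigues(c["R"])[0],c["t"],c["K"],c["D"])[0][0,0]
def crop(c,x0,y0,w,h,s): return cv2.resize(c["img"][y0:y0+h,x0:x0+w],None,fx=s,fy=s,interpolation=cv2.INTER_CUBIC)
E
python3 - <<'E'
from h import *
s=cam("scene");t=cam("top")
a=crop(t,232,170,175,50,4); b=crop(t,170,215,70,55,5);d=crop(s,425,200,70,55,5);e=crop(s,230,155,175,75,4)
W=700;im=np.zeros((a.shape[0]+275+e.shape[0],W,3),np.uint8)
im[:200,:700]=a; im[200:475,:350]=b; im[200:475,350:700]=d; im[475:]=e
im=cv2.resize(im,None,fx=.77,fy=.77,interpolation=cv2.INTER_AREA) if im.shape[0]>800 else im
print(im.shape); im=cv2.convertScaleAbs(im,alpha=1.5)
cv2.imwrite("pics/z1.png",im[:475]);cv2.imwrite("pics/z2.png",im[475:])
E
```

```text
(775, 700, 3)
```

View pics/z1.png

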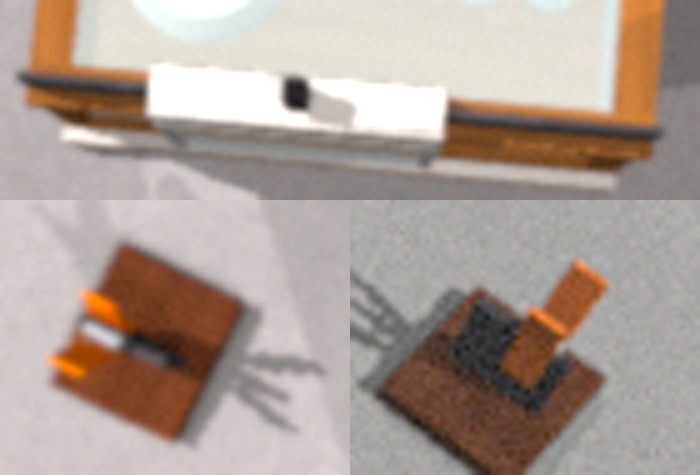

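View pics/z2.png

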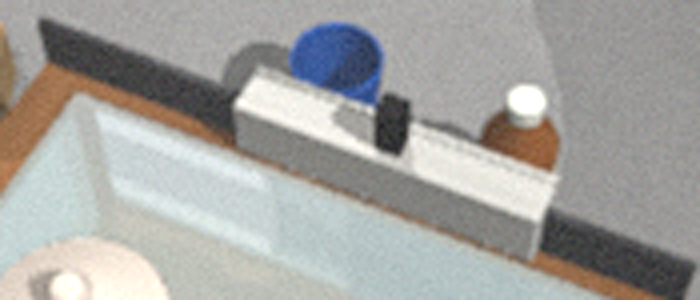

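Zooms: in the top view the channel's top face spans about (269.5,186)–(343.5,192), with the pull at (305.5,193) and the runner ends at (237.5,189) and (397,203). The clip's two orange handle tops are at about (190,236) and (183,247). In the scene view the runner ends are at (240.5,160) and (402.5,220.5), and the handle tops at (543,214) and (591,219) in the crop's own scale. Next I'll triangulate these.

Run:
```python
from h import *
np.set_printoptions(precision=4,suppress=True)
s=cam("scene");t=cam("top")
print("cams",-s["R"].T@s["t"],-t["R"].T@t["t"])
T=lambda p,o,k:(np.array(p)+.5)/k-.5+np.array(o)
tp=lambda p:T(p,(232,170),4); sp=lambda p:T(p,(230,155),4); tc=lambda p:T((p[0],p[1]-200),(170,215),5); sc=lambda p:T((p[0]-350,p[1]-200),(425,200),5)
for n,a,b in(("run+y",tp((22,77)),sp((690,262))),("run-y",tp((660,131)),sp((42,20))),
 ("ch +x-y",tp((447,88)),sp((238,103))),("ch +x+y",tp((150,65)),sp((540,218))),("ch -x+y",tp((150,115)),sp((555,178))),
 ("hA",tc((103,307)),sc((591,273))),("hB",tc((70,360)),sc((548,320)))):
    X=tri(t,a,s,b); print(n,X,proj(t,X)-a,proj(s,X)-b)
st=robot.read_state(); print(cv2.Rodrigues(st["orientation"])[0])
# masks
def blobs(c,m,x0,y0,x1,y1,n):
    mm=np.zeros_like(m);mm[y0:y1,x0:x1]=m[y0:y1,x0:x1]
    k,l,S,C=cv2.connectedComponentsWithStats(mm.astype(np.uint8))
    for i in range(1,k):
        if S[i,4]>6: print(n,S[i],C[i])
for c,n,b,q in((t,"top",(180,225,235,265),(296,183,314,204)),(s,"scene",(440,205,490,250),(318,174,338,198))):
    hsv=cv2.cvtColor(c["img"],cv2.COLOR_BGR2HSV)
    blobs(c,(hsv[...,2]>110)&(hsv[...,1]>150)&(hsv[...,0]<20),*b,n+" orange")
    blobs(c,hsv[...,2]<60,*q,n+" pull")
```

```text
cams [1.064  0.1935 0.9477] [ 0.4227 -0.0038  1.3776]
run+y [0.5797 0.2184 0.2282] [-0.1332  0.0209] [-0.1611 -0.0085]
run-y [ 0.5466 -0.2142  0.2283] [-0.0168  0.0077] [-0.0195 -0.0016]
ch +x-y [ 0.5724 -0.0679  0.2388] [-0.8006  0.2974] [-0.9395 -0.0603]
ch +x+y [0.5872 0.1302 0.2379] [-0.0753  0.0171] [-0.0903 -0.0044]
ch -x+y [0.5538 0.13   0.2334] [-0.0906  0.0203] [-0.106  -0.0048]
hA [0.4517 0.3754 0.1542] [-4.1722  0.1993] [-4.852  -0.3419]
hB [0.423  0.3973 0.0737] [ 3.021  -0.3163] [3.4269 0.111 ]
[[ 0.9246  0.3809 -0.0002]
 [ 0.3809 -0.9246  0.0006]
 [ 0.0001 -0.0006 -1.    ]]
top orange [187 234   7   6  29] [190.2414 236.2759]
top orange [181 246   6   5  22] [183.5 248. ]
top pull [303 190   6   7  33] [305.8485 193.0909]
scene orange [470 213   6   5   9] [472.7778 214.7778]
scene orange [461 222   8   5  18] [464.7222 224.    ]
scene pull [324 179   9  14 100] [327.53 185.55]
```

Run:
```python
from h import *
np.set_printoptions(precision=4,suppress=True)
s=cam("scene");t=cam("top")
for n,a,b in(("hA",(190.2,236.3),(464.7,223.2)),("hB",(183.5,248),(472.8,214.8))):
    X=tri(t,a,s,b); print(n,X,proj(t,X)-a); print([plane(t,a,z)[:2] for z in(.12,.125,.13)],[plane(s,b,z)[:2] for z in(.12,.125,.13)])
T=lambda p,o,k:(np.array(p)+.5)/k-.5+np.array(o)
tc=lambda p:T((p[0],p[1]-200),(170,215),5); sc=lambda p:T((p[0]-350,p[1]-200),(425,200),5)
print("base",[plane(t,tc(p),.014)[:2] for p in((125,243),(245,303),(180,437),(52,382))])
a=crop(t,176,225,30,30,13);b=crop(s,450,205,30,35,13)
im=np.zeros((455,790,3),np.uint8);im[:390,:390]=a;im[:,400:790]=b
cv2.imwrite("pics/z3.png",cv2.convertScaleAbs(im,alpha=1.5))
```

```text
hA [0.4524 0.3787 0.1112] [-0.8105  0.0616]
[array([0.4524, 0.3736]), array([0.4523, 0.3721]), array([0.4521, 0.3706])] [array([0.4581, 0.379 ]), array([0.4618, 0.3779]), array([0.4654, 0.3768])]
hB [0.4177 0.3963 0.1114] [-0.5332  0.0396]
[array([0.4179, 0.392 ]), array([0.4179, 0.3905]), array([0.4179, 0.3889])] [array([0.4239, 0.3958]), array([0.4277, 0.3945]), array([0.4316, 0.3933])]
base [array([0.4969, 0.3929]), array([0.4593, 0.3145]), array([0.374 , 0.3531]), array([0.4079, 0.4362])]
```

View pics/z3.png

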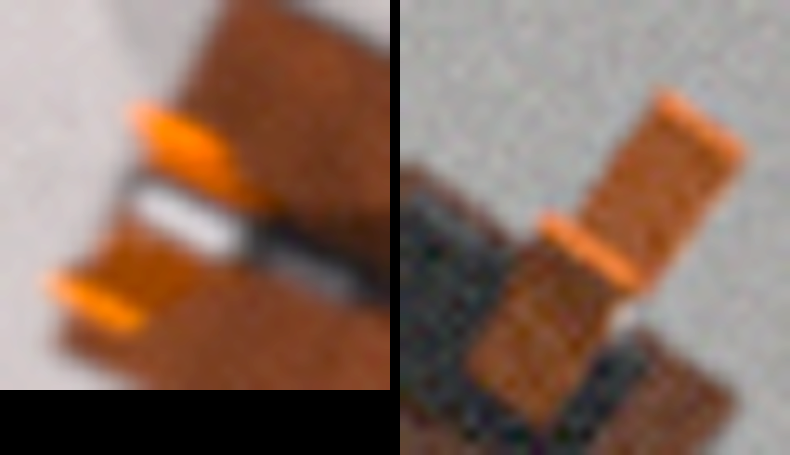

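Zoomed handle-top strips. Top crop: B centre (96,303), A about (183,128), with the pin barrel running from (140,190) to (240,240). Scene crop: B (702,123), A (590,250).

Run:
```python
from h import *
np.set_printoptions(precision=4,suppress=True)
s=cam("scene");t=cam("top")
T=lambda p,o,k:(np.array(p)+.5)/k-.5+np.array(o)
a=lambda p:T(p,(176,225),13); b=lambda p:T((p[0]-400,p[1]),(450,205),13)
P=[]
for n,p,q in(("hA",(183,128),(590,250)),("hB",(96,303),(702,123)),("hA1",(135,108),(635,283)),("hB0",(143,325),(660,92)),("hB1",(50,283),(742,155))):
    X=tri(t,a(p),s,b(q)); P.append(X); print(n,X,proj(t,X)-a(p))
print("mid",(P[0]+P[1])/2, P[0]-P[1],np.linalg.norm(P[0]-P[1]),"pin@.085",[plane(t,a(p),.084) for p in((140,190),(240,240))])
# pose targets: bystanders
for n,p,z in(("amber",(290,250),.125),("beaker",(340,257),.085),("lid",(357,140),.21)): print(n,plane(t,p,z))
```

```text
hA [0.458  0.3777 0.1163] [-0.3553  0.0277]
hB [0.4183 0.3957 0.1158] [-0.2246  0.017 ]
hA1 [0.4625 0.3881 0.1163] [-0.0907  0.0067]
hB0 [0.4133 0.3859 0.1152] [-0.5201  0.0416]
hB1 [0.4227 0.4055 0.1154] [ 0.1172 -0.0085]
mid [0.4381 0.3867 0.1161] [ 0.0398 -0.018   0.0005] 0.043650369513980006 pin@.085 [array([0.4445, 0.3959, 0.084 ]), array([0.4331, 0.3721, 0.084 ])]
amber [0.4154 0.0784 0.125 ]
beaker [ 0.3958 -0.0694  0.085 ]
lid [ 0.7224 -0.1092  0.21  ]
```

```bash
cat > go.py <<'E'
import sys; from h import *
x,y,z,yaw=map(float,sys.argv[1:5])
st=robot.read_state(); R=cv2.Rodrigues(st["orientation"])[0]
a=np.radians(yaw); ty=np.array([np.cos(a),np.sin(a),0]); tz=np.array([0,0,-1.]); Rt=np.array([np.cross(ty,tz),ty,tz]).T
d=R.T@(np.array([x,y,z])-st["tool_pos"]); r=cv2.Rodrigues(R.T@Rt)[0].ravel()
print("shift",np.round(d/.2,3),"turn",np.round(r/(np.pi/2),3),"rows mm",np.linalg.norm(d)/.05,"ang",np.degrees(np.linalg.norm(r))/8.59)
print("t",round(st["t"],2),"p",st["tool_pos"].round(4),"F",np.round(st["force"],1),"open",round(st["opening"],4),"gf",round(st["gripper_force"],1))
E
python3 go.py 0.35 -0.40 0.36 -40
```

```text
shift [ 0.856 -0.484 -0.707] turn [-0.    -0.    -0.307] rows mm 4.84513584742138 ang 3.2143556988924886
t 0.5 p [ 0.2286 -0.5547  0.2186] F [-1.  -0.4 -0.4] open 0.0929 gf 0.0
```

>>> jog_arm(rows=[[[0.86, -0.48, -0.71], [0, 0, -0.3]], [[0.86, -0.48, -0.71], [0, 0, -0.3]], [[0.86, -0.48, -0.71], [0, 0, -0.3]], [[0.86, -0.48, -0.71], [0, 0, -0.3]], [[0.86, -0.48, -0.71], [0, 0, -0.3]]], hand=1, squeeze=20)

```text
t: 1.0
tool_pos: [0.3521, -0.3989, 0.3627]
orientation: [2.852, 1.314, 0.001]
force: [0.3, 0.6, 0.3]
opening: 0.0579
gripper_force: 0.0
```

```bash
python3 go.py 0.46 -0.22 0.34 -4.4
```

```text
shift [ 1.031 -0.171  0.113] turn [ 0.001  0.    -0.401] rows mm 4.203588900368731 ang 4.205812463205989
t 1.0 p [ 0.3521 -0.3989  0.3627] F [0.3 0.6 0.3] open 0.0579 gf 0.0
```

>>> jog_arm(rows=[[[1.0, -0.17, 0.11], [0, 0, -0.4]], [[1.0, -0.17, 0.11], [0, 0, -0.4]], [[1.0, -0.17, 0.11], [0, 0, -0.4]], [[1.0, -0.17, 0.11], [0, 0, -0.4]], [[1.0, -0.17, 0.11], [0, 0, -0.4]]])

```text
t: 1.5
tool_pos: [0.4574, -0.2217, 0.3381]
orientation: [-2.296, -2.142, -0.003]
force: [-0.6, -0.2, -0.2]
opening: 0.0175
gripper_force: 0.0
```

```bash
python3 go.py 0.5681 0.0688 0.34 -4.4; sed -n 1p /dev/null
```

```text
shift [ 1.488  0.451 -0.006] turn [ 0.    -0.001  0.005] rows mm 6.217895972171905 ang 0.050389012534626215
t 1.5 p [ 0.4574 -0.2217  0.3381] F [-0.6 -0.2 -0.2] open 0.0175 gf 0.0
```

>>> jog_arm(rows=[[[0.75, 0.22, 0], [0, 0, 0]], [[0.75, 0.22, 0], [0, 0, 0]], [[0.75, 0.22, 0], [0, 0, 0]], [[0.75, 0.22, 0], [0, 0, 0]]])

```text
t: 1.9
tool_pos: [0.5123, -0.0766, 0.3388]
orientation: [-2.305, -2.134, -0.002]
force: [-0.6, -0.7, -1.0]
opening: 0.0005
gripper_force: 0.0
```

>>> jog_arm(rows=[[[0.75, 0.23, 0], [0, 0, 0]], [[0.75, 0.23, 0], [0, 0, 0]], [[0.75, 0.23, 0], [0, 0, 0]], [[0.75, 0.23, 0], [0, 0, 0]]])

```text
t: 2.3
tool_pos: [0.5701, 0.0687, 0.3381]
orientation: [-2.305, -2.133, -0.001]
force: [0.3, -0.7, -1.5]
opening: 0.0007
gripper_force: 0.0
```

```bash
python3 go.py 0.5681 0.0688 0.252 -4.4
python3 - <<'E'
from h import *
t=cam("top"); cv2.imwrite("pics/t4.png",crop(t,220,120,200,150,4))
E
```

```text
shift [-0.001 -0.01   0.43 ] turn [-0.    -0.001 -0.   ] rows mm 1.7218941640144543 ang 0.009701152636015512
t 2.3 p [0.5701 0.0687 0.3381] F [ 0.3 -0.7 -1.5] open 0.0007 gf 0.0
```

View pics/t4.png

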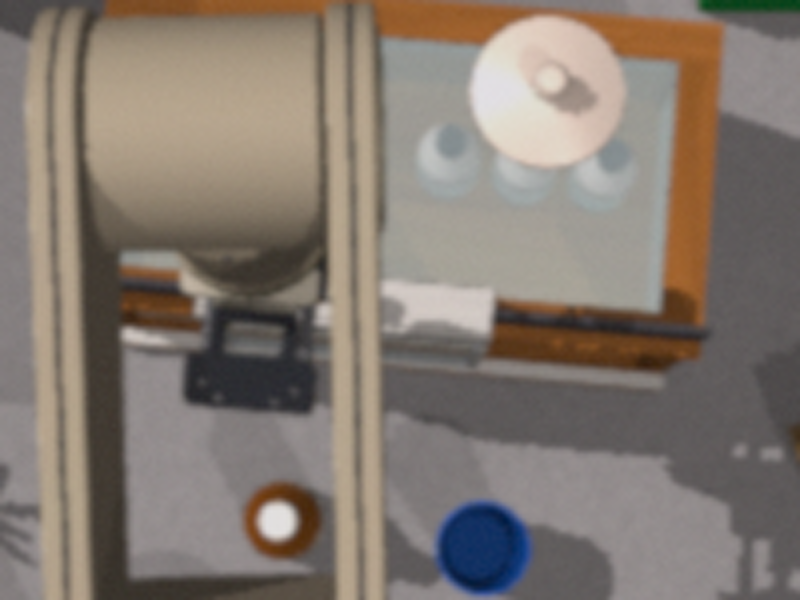

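The top view shows the gripper just on the +y side of the pull. The clear bottles are under the -y half, and the lid, beaker and amber bottle are clear of the tool. Next: lower the tool, then push.

>>> jog_arm(rows=[[[0, -0.01, 0.2], [0, 0, 0]], [[0, -0.01, 0.43], [0, 0, 0]], [[0, -0.01, 0.43], [0, 0, 0]]])

```text
t: 2.65
tool_pos: [0.5628, 0.0633, 0.2447]
orientation: [-2.305, -2.123, 0.016]
force: [-0.7, 0.5, -0.8]
opening: 0.0003
gripper_force: 0.0
```

>>> jog_arm(rows=[[[-0.06, 0, 0], [0, 0, 0]], [[-0.12, 0, 0], [0, 0, 0]], [[-0.18, 0, 0], [0, 0, 0]], [[-0.24, 0, 0], [0, 0, 0]], [[-0.3, 0, 0], [0, 0, 0]]])

```text
t: 3.15
tool_pos: [0.5634, 0.0042, 0.2547]
orientation: [2.308, 2.128, 0.004]
force: [0.6, 2.8, 2.6]
opening: 0.0004
gripper_force: 1.3
```

>>> jog_arm(rows=[[[-0.05, 0, 0], [0, 0, 0]], [[-0.1, 0, 0], [0, 0, 0]], [[-0.15, 0, 0], [0, 0, 0]], [[-0.2, 0, 0], [0, 0, 0]], [[-0.25, 0, 0], [0, 0, 0]]])

```text
t: 3.65
tool_pos: [0.5583, -0.0449, 0.2525]
orientation: [-2.309, -2.13, 0.0]
force: [1.6, 1.5, 1.5]
opening: 0.0005
gripper_force: 1.2
```

>>> jog_arm(rows=[[[-0.02, 0, 0], [0, 0, 0]], [[-0.04, 0, 0], [0, 0, 0]], [[-0.06, 0, 0], [0, 0, 0]], [[-0.08, 0, 0], [0, 0, 0]], [[-0.1, 0, 0], [0, 0, 0]]])

```text
t: 4.15
tool_pos: [0.5567, -0.0642, 0.2524]
orientation: [-2.308, -2.13, 0.0]
force: [1.2, 2.5, -0.1]
opening: 0.0002
gripper_force: 1.1
```

>>> jog_arm(rows=[[[-0.01, 0, 0], [0, 0, 0]], [[-0.02, 0, 0], [0, 0, 0]], [[-0.03, 0, 0], [0, 0, 0]], [[-0.04, 0, 0], [0, 0, 0]], [[-0.05, 0, 0], [0, 0, 0]]])

```text
t: 4.65
tool_pos: [0.5559, -0.0741, 0.2524]
orientation: [-2.309, -2.13, 0.0]
force: [1.7, 2.6, -1.2]
opening: 0.0008
gripper_force: 1.1
```

>>> jog_arm(rows=[[[-0.01, 0, 0], [0, 0, 0]], [[-0.02, 0, 0], [0, 0, 0]], [[-0.03, 0, 0], [0, 0, 0]], [[-0.04, 0, 0], [0, 0, 0]]])

```text
t: 5.05
tool_pos: [0.5552, -0.0822, 0.2525]
orientation: [-2.309, -2.13, 0.0]
force: [-0.3, 1.8, -1.1]
opening: 0.0003
gripper_force: 1.0
```

>>> jog_arm(rows=[[[-0.01, 0, 0], [0, 0, 0]], [[-0.02, 0, 0], [0, 0, 0]], [[-0.03, 0, 0], [0, 0, 0]]])

```text
t: 5.35
tool_pos: [0.5548, -0.0882, 0.2526]
orientation: [-2.309, -2.13, 0.0]
force: [0.2, 2.2, -2.8]
opening: 0.0007
gripper_force: 1.0
```

Run:
```python
from h import *
print(robot.read_state()["force"])
t=cam("top");s=cam("scene"); 
im=np.vstack([crop(t,215,150,200,75,4),crop(s,215,130,200,75,4)])
cv2.imwrite("pics/t5.png",cv2.convertScaleAbs(im,alpha=1.4))
```

```text
[ 0.18996618  2.19562152 -2.81778106]
```

View pics/t5.png

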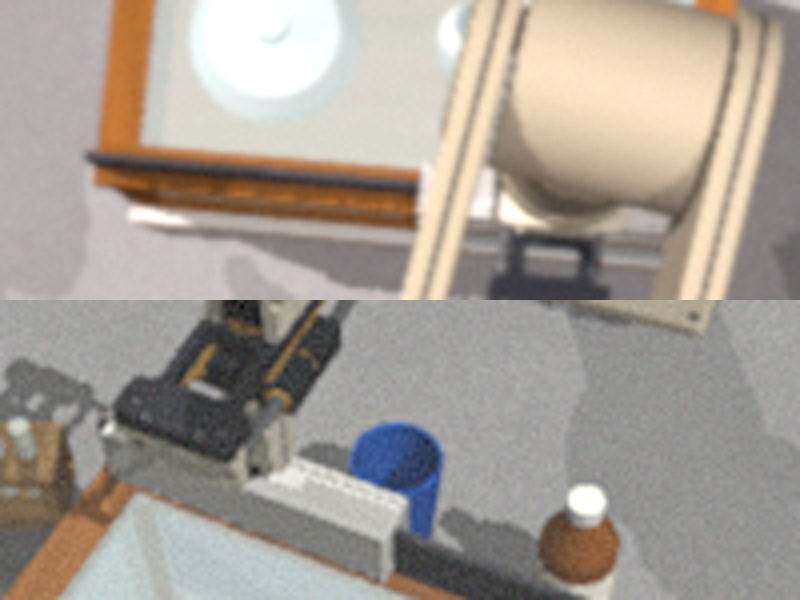

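The channel's +y end is at top pixel (319,191), so the channel end is near case y = -0.006. That leaves about 14 mm of travel to the runner's end. The bystanders haven't moved.

>>> jog_arm(rows=[[[-0.01, 0, 0], [0, 0, 0]], [[-0.02, 0, 0], [0, 0, 0]], [[-0.03, 0, 0], [0, 0, 0]], [[-0.04, 0, 0], [0, 0, 0]], [[-0.05, 0, 0], [0, 0, 0]]])

```text
t: 5.95
tool_pos: [0.5544, -0.0944, 0.2528]
orientation: [-2.303, -2.13, -0.007]
force: [0.6, 24.9, 2.8]
opening: 0.0004
gripper_force: 12.1
```

>>> jog_arm(rows=[[[-0.01, 0, 0], [0, 0, 0]], [[-0.02, 0, 0], [0, 0, 0]], [[-0.02, 0, 0], [0, 0, 0]]])

```text
t: 6.25
tool_pos: [0.5543, -0.0944, 0.2529]
orientation: [-2.297, -2.131, -0.014]
force: [1.4, 34.1, 2.4]
opening: 0.0003
gripper_force: 17.1
```

>>> jog_arm(rows=[[[0.1, 0, 0], [0, 0, 0]], [[0.2, 0, 0], [0, 0, 0]], [[0.2, 0, -0.25], [0, 0, 0]], [[0.3, 0, -0.5], [0, 0, 0]], [[0.4, 0, -0.6], [0, 0, 0]]])

```text
t: 6.75
tool_pos: [0.5611, -0.0228, 0.3777]
orientation: [2.307, 2.125, 0.005]
force: [0.6, 0.4, 1.4]
opening: 0.0003
gripper_force: 0.0
```

```bash
python3 go.py 0.48 0.24 0.37 -15; python3 go.py 0.4381 0.3867 0.25 -24.3
```

```text
shift [ 1.277 -0.512  0.034] turn [0.004 0.    0.114] rows mm 5.5030627540093064 ang 1.2000671597029178
t 6.75 p [ 0.5611 -0.0228  0.3777] F [0.6 0.4 1.4] open 0.0003 gf 0.0
shift [ 1.991 -0.784  0.631] turn [0.004 0.    0.218] rows mm 8.92516837389875 ang 2.282374111201263
t 6.75 p [ 0.5611 -0.0228  0.3777] F [0.6 0.4 1.4] open 0.0003 gf 0.0
```

>>> jog_arm(rows=[[[1.0, -0.39, 0], [0, 0, 0]], [[1.0, -0.39, 0], [0, 0, 0]], [[1.0, -0.39, 0], [0, 0, 0]], [[1.0, -0.39, 0], [0, 0, 0]], [[1.0, -0.39, 0], [0, 0, 0]]], hand=-1)

```text
t: 7.25
tool_pos: [0.4972, 0.1869, 0.3733]
orientation: [2.305, 2.134, 0.002]
force: [-0.0, -0.5, -0.0]
opening: 0.036
gripper_force: 0.0
```

>>> jog_arm(rows=[[[1.0, -0.39, 0.5], [0, 0, 0.22]], [[1.0, -0.39, 0.5], [0, 0, 0.22]], [[1.0, -0.39, 0.5], [0, 0, 0.22]], [[1.0, -0.39, 0.5], [0, 0, 0.22]], [[1.0, -0.39, 0.5], [0, 0, 0.22]]])

```text
t: 7.75
tool_pos: [0.4365, 0.3901, 0.2716]
orientation: [2.641, 1.701, 0.0]
force: [0.8, -0.3, 0.2]
opening: 0.0757
gripper_force: 0.0
```

```bash
python3 go.py 0.4381 0.3867 0.16 -24.3
python3 - <<'E'
from h import *
np.set_printoptions(precision=4,suppress=True)
t=cam("top");s=cam("scene")
im=np.vstack([crop(t,232,170,175,50,4),crop(s,230,130,175,90,4)])
cv2.imwrite("pics/t6.png",cv2.convertScaleAbs(im,alpha=1.4))
E
```

```text
shift [-0.012  0.014  0.558] turn [ 0.     0.    -0.001] rows mm 2.233921695505967 ang 0.015431947470516152
t 7.75 p [0.4365 0.3901 0.2716] F [ 0.8 -0.3  0.2] open 0.0757 gf 0.0
```

View pics/t6.png

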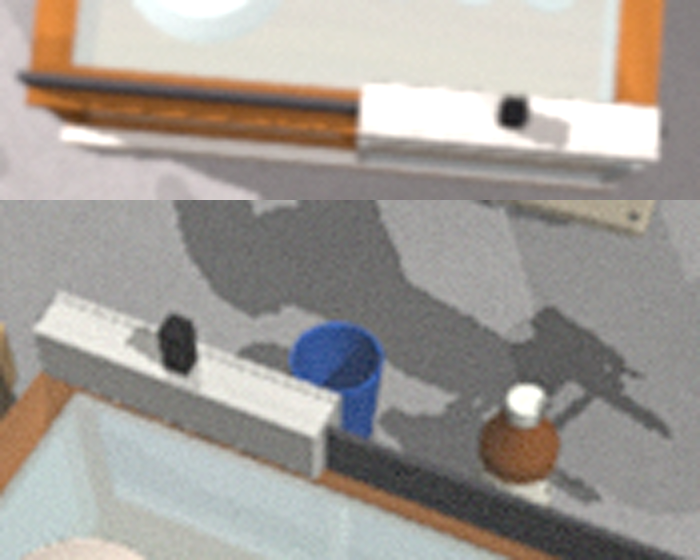

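The door is fully shut: in the top crop the channel spans x = 361 to 660, right to the runner's -y end. The channel's +y corners are at top (361,85) and scene-crop (322,436) and (342,400).

>>> jog_arm(rows=[[[-0.01, 0.01, 0.15], [0, 0, 0]], [[-0.01, 0.01, 0.3], [0, 0, 0]], [[-0.01, 0.01, 0.45], [0, 0, 0]], [[-0.01, 0.01, 0.56], [0, 0, 0]], [[-0.01, 0.01, 0.56], [0, 0, 0]]])

```text
t: 8.35
tool_pos: [0.437, 0.3837, 0.1571]
orientation: [2.641, 1.7, -0.009]
force: [-0.5, -0.1, -1.1]
opening: 0.0929
gripper_force: 0.0
```

```bash
python3 go.py 0.4381 0.3867 0.091 -24.3
python3 - <<'E'
from h import *
np.set_printoptions(precision=4,suppress=True)
t=cam("top");s=cam("scene")
T=lambda p,o,k:(np.array(p)+.5)/k-.5+np.array(o)
c=np.array([.563,.0021]);ey=np.array([.0763,.9971]);ex=np.array([.9971,-.0763])
f=lambda X:(X,"case",ex@(X[:2]-c),ey@(X[:2]-c))
a=T((361,85),(232,170),4)
X=tri(t,a,s,T((322,236),(230,130),4)); print(*f(X))
for p in((361,85),(359,132)): print(*f(plane(t,T(p,(232,170),4),.238)))
print(*f(plane(s,T((342,200),(230,130),4),.238)))
E
```

```text
shift [ 0.018 -0.     0.33 ] turn [-0.001  0.004 -0.002] rows mm 1.3237434471928262 ang 0.045085591954953354
t 8.35 p [0.437  0.3837 0.1571] F [-0.5 -0.1 -1.1] open 0.0929 gf 0.0
[ 0.5749 -0.0111  0.2349] case 0.012834193196047807 -0.012218073621595306
[ 0.5749 -0.0123  0.238 ] case 0.012957832674257671 -0.01345429058293827
[ 0.5431 -0.0112  0.238 ] case -0.018801099109269713 -0.014797244161077786
[ 0.5467 -0.0074  0.238 ] case -0.015478080262826885 -0.010714671831065944
```

>>> jog_arm(rows=[[[0.02, 0, 0.1], [0, 0, 0]], [[0.02, 0, 0.2], [0, 0, 0]], [[0.02, 0, 0.3], [0, 0, 0]], [[0.02, 0, 0.33], [0, 0, 0]], [[0.02, 0, 0.33], [0, 0, 0]]])

```text
t: 8.95
tool_pos: [0.44, 0.3899, 0.0955]
orientation: [2.641, 1.701, 0.001]
force: [-0.6, -0.5, 0.3]
opening: 0.0932
gripper_force: 0.0
```

```bash
python3 go.py 0.4381 0.3867 0.091 -24.3
```

```text
shift [-0.019 -0.002  0.022] turn [ 0.    -0.    -0.001] rows mm 0.11611455943228749 ang 0.014673282564109016
t 8.95 p [0.44   0.3899 0.0955] F [-0.6 -0.5  0.3] open 0.0932 gf 0.0
```

>>> jog_arm(rows=[[[-0.01, 0, 0.01], [0, 0, 0]], [[-0.01, 0, 0.01], [0, 0, 0]], [[-0.01, 0, 0.01], [0, 0, 0]]])

```text
t: 9.25
tool_pos: [0.4392, 0.3885, 0.0938]
orientation: [-2.641, -1.702, -0.003]
force: [-0.5, -0.1, 0.8]
opening: 0.093
gripper_force: 0.0
```

```bash
python3 go.py 0.4381 0.3867 0.091 -24.3
```

```text
shift [-0.01  -0.001  0.014] turn [ 0.001 -0.001 -0.001] rows mm 0.0708906948183096 ang 0.01727980589053004
t 9.25 p [0.4392 0.3885 0.0938] F [-0.5 -0.1  0.8] open 0.093 gf 0.0
```

>>> jog_arm(rows=[[[-0.01, 0, 0.01], [0, 0, 0]], [[-0.01, 0, 0.01], [0, 0, 0]], [[-0.01, 0, 0.01], [0, 0, 0]], [[-0.01, 0, 0.01], [0, 0, 0]], [[-0.01, 0, 0.01], [0, 0, 0]]], hand=1, squeeze=30)

```text
t: 9.75
tool_pos: [0.4378, 0.3864, 0.0906]
orientation: [-2.641, -1.702, -0.0]
force: [0.3, 0.5, 0.6]
opening: 0.0573
gripper_force: 0.0
```

>>> jog_arm(rows=[[[0, 0, 0], [0, 0, 0]], [[0, 0, 0], [0, 0, 0]], [[0, 0, 0], [0, 0, 0]], [[0, 0, 0], [0, 0, 0]], [[0, 0, 0], [0, 0, 0]]])

```text
t: 10.25
tool_pos: [0.4395, 0.3877, 0.0937]
orientation: [-2.64, -1.701, -0.008]
force: [3.5, -2.5, 10.4]
opening: 0.0194
gripper_force: 30.0
```

```bash
python3 go.py 0.4381 0.3867 0.091 -24.3
```

```text
shift [-0.007 -0.004  0.014] turn [ 0.001 -0.003 -0.001] rows mm 0.06402435796369338 ang 0.03504655924233089
t 10.25 p [0.4395 0.3877 0.0937] F [ 3.5 -2.5 10.4] open 0.0194 gf 30.0
```

>>> jog_arm(rows=[[[0, 0, -0.05], [0, 0, 0]], [[0, 0, -0.12], [0, 0, 0]], [[0, 0, -0.22], [0, 0, 0]], [[0, 0, -0.32], [0, 0, 0]], [[0, 0, -0.45], [0, 0, 0]]])

```text
t: 10.75
tool_pos: [0.4371, 0.3859, 0.1811]
orientation: [2.641, 1.702, -0.003]
force: [0.1, -0.1, -0.4]
opening: 0.0196
gripper_force: 30.0
```

>>> jog_arm(rows=[[[0, 0, -0.15], [0, 0, 0]], [[0, 0, -0.3], [0, 0, 0]], [[0, 0, -0.5], [0, 0, 0]], [[0, 0, -0.7], [0, 0, 0]], [[0, 0, -0.8], [0, 0, 0]]])

```text
t: 11.25
tool_pos: [0.4383, 0.3868, 0.346]
orientation: [-2.64, -1.701, -0.009]
force: [0.1, -0.1, 0.1]
opening: 0.0194
gripper_force: 30.0
```

```bash
python3 - <<'E'
from h import *
np.set_printoptions(precision=4,suppress=True)
t=cam("top");s=cam("scene");p=robot.read_state()["tool_pos"]
q=proj(s,p); print(p,q,proj(t,p)); x0,y0=int(q[0])-35,int(q[1])-28
cv2.imwrite("pics/s7.png",cv2.convertScaleAbs(crop(s,x0,y0,70,60,8),alpha=1.5)); print(x0,y0)
E
python3 go.py 0.5637 0.0116 0.34 -4.4
```

```text
[0.4389 0.3871 0.3458] [504.0842 162.6131] [156.6255 239.3461]
469 134
shift [-1.452  1.344  0.024] turn [ 0.003 -0.004 -0.222] rows mm 7.915739889734558 ang 2.3298534138209925
t 11.35 p [0.4389 0.3871 0.3458] F [-0.   0.3 -0.7] open 0.0194 gf 30.0
```

View pics/s7.png

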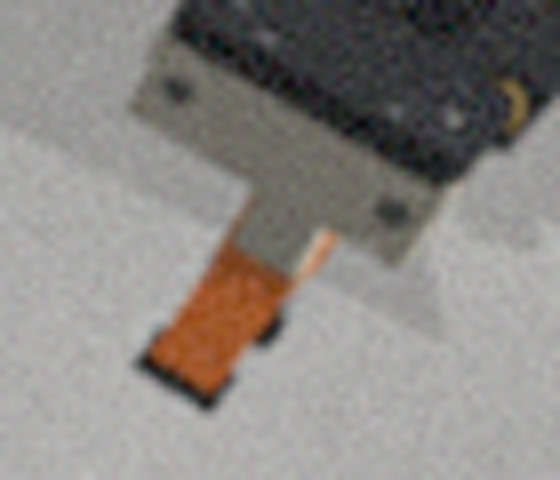

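The clip is held upright by the near finger. Its outer jaw's bottom corners are at crop pixels (140,365) and (212,408). I'll intersect those rays with the jaw's outer plane to get the clip's offset in the hand.

Run:
```python
from h import *
np.set_printoptions(precision=4,suppress=True)
s=cam("scene");st=robot.read_state();R=cv2.Rodrigues(st["orientation"])[0];p=st["tool_pos"]
for q,y in(((140,362),.02),((212,408),.02),((150,348),.02),((228,392),.02),((238,243),.012),((293,280),.012)):
    o,d=ray(s,(np.array(q)+.5)/8-.5+np.array((469,134)))
    o=R.T@(o-p);d=R.T@d; print(q,(o+d*(y-o[1])/d[1]))
```

```text
(140, 362) [-0.011   0.02    0.0457]
(212, 408) [0.0117 0.02   0.0461]
(150, 348) [-0.0106  0.02    0.0391]
(228, 392) [0.0129 0.02   0.0377]
(238, 243) [-0.0064  0.012  -0.0026]
(293, 280) [ 0.0104  0.012  -0.0014]
```

>>> jog_arm(rows=[[[-0.18, 0.17, 0], [0, 0, 0]], [[-0.36, 0.33, 0], [0, 0, 0]], [[-0.54, 0.5, 0], [0, 0, 0]], [[-0.73, 0.67, 0], [0, 0, 0]], [[-0.73, 0.67, 0], [0, 0, 0]]])

```text
t: 11.9
tool_pos: [0.5002, 0.1924, 0.338]
orientation: [2.645, 1.693, -0.007]
force: [0.0, 0.1, -0.3]
opening: 0.0193
gripper_force: 30.0
```

>>> jog_arm(rows=[[[-0.18, 0.17, 0], [0, 0, -0.07]], [[-0.36, 0.33, 0], [0, 0, -0.14]], [[-0.5, 0.46, 0], [0, 0, -0.2]], [[-0.65, 0.6, 0], [0, 0, -0.22]], [[-0.71, 0.67, 0], [0, 0, -0.22]]])

```text
t: 12.4
tool_pos: [0.5625, 0.0108, 0.3381]
orientation: [-2.309, -2.127, 0.005]
force: [0.3, 0.8, -0.4]
opening: 0.019
gripper_force: 30.0
```

>>> jog_arm(rows=[[[0, 0, 0.02], [0, 0, 0]], [[0, 0, 0.02], [0, 0, 0]]])

```text
t: 12.6
tool_pos: [0.5621, 0.0141, 0.3345]
orientation: [-2.308, -2.127, 0.003]
force: [-0.3, 0.9, -1.3]
opening: 0.0192
gripper_force: 30.0
```

```bash
python3 go.py 0.5637 0.0110 0.31 -4.4
```

```text
shift [-0.015  0.01   0.123] turn [-0.002 -0.    -0.003] rows mm 0.49551484777175203 ang 0.03764920197450276
t 12.6 p [0.5621 0.0141 0.3345] F [-0.3  0.9 -1.3] open 0.0192 gf 30.0
```

>>> jog_arm(rows=[[[-0.01, 0.01, 0.05], [0, 0, 0]], [[-0.01, 0.01, 0.1], [0, 0, 0]], [[-0.01, 0.01, 0.15], [0, 0, 0]], [[-0.01, 0.01, 0.15], [0, 0, 0]]])

```text
t: 13.0
tool_pos: [0.5636, 0.0119, 0.304]
orientation: [-2.306, -2.129, 0.004]
force: [-0.4, -0.5, -1.1]
opening: 0.019
gripper_force: 30.0
```

```bash
python3 go.py 0.5637 0.0110 0.27 -4.4;python3 - <<'E'
from h import *
t=cam("top");s=cam("scene");p=robot.read_state()["tool_pos"]
q=proj(s,p); x0,y0=int(q[0])-45,int(q[1])-30
cv2.imwrite("pics/s8.png",cv2.convertScaleAbs(crop(s,x0,y0,90,70,8),alpha=1.5)); print(q,x0,y0)
E
```

```text
shift [-0.004  0.002  0.17 ] turn [-0.002 -0.    -0.002] rows mm 0.680995830015372 ang 0.030565779889236235
t 13.0 p [0.5636 0.0119 0.304 ] F [-0.4 -0.5 -1.1] open 0.019 gf 30.0
[320.04102835 169.07330127] 275 139
```

View pics/s8.png

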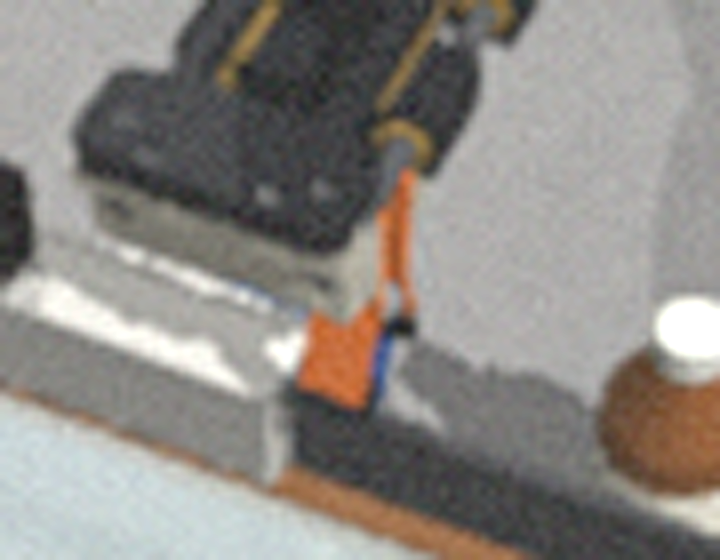

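The clip hangs right over the bare runner, beside the channel end (crop corner about (270,395)); its near jaw's bottom corners are at (297,385) and (365,408). Lowering slowly.

>>> jog_arm(rows=[[[0, 0, 0.04], [0, 0, 0]], [[0, 0, 0.08], [0, 0, 0]], [[0, 0, 0.12], [0, 0, 0]], [[0, 0, 0.16], [0, 0, 0]], [[0, 0, 0.19], [0, 0, 0]]])

```text
t: 13.6
tool_pos: [0.5644, 0.0111, 0.2674]
orientation: [-2.308, -2.13, 0.001]
force: [-0.1, 0.2, -0.0]
opening: 0.0194
gripper_force: 30.0
```

```bash
python3 go.py 0.5637 0.0116 0.256 -4.4
```

```text
shift [ 0.002 -0.003  0.057] turn [-0.001  0.    -0.002] rows mm 0.22876486183482217 ang 0.025794734135647597
t 13.6 p [0.5644 0.0111 0.2674] F [-0.1  0.2 -0. ] open 0.0194 gf 30.0
```

>>> jog_arm(rows=[[[0, 0, 0.02], [0, 0, 0]], [[0, 0, 0.035], [0, 0, 0]], [[0, 0, 0.05], [0, 0, 0]], [[0, 0, 0.055], [0, 0, 0]], [[0, 0, 0.055], [0, 0, 0]]])

```text
t: 14.1
tool_pos: [0.5647, 0.0112, 0.2576]
orientation: [-2.309, -2.13, -0.0]
force: [-0.0, -0.0, -0.5]
opening: 0.019
gripper_force: 30.0
```

```bash
python3 go.py 0.5637 0.0116 0.252 -4.4
```

```text
shift [ 0.002 -0.005  0.028] turn [ 0.    -0.    -0.002] rows mm 0.11453102798831608 ang 0.024441390181764843
t 14.1 p [0.5647 0.0112 0.2576] F [-0.  -0.  -0.5] open 0.019 gf 30.0
```

>>> jog_arm(rows=[[[0, 0, 0.01], [0, 0, 0]], [[0, 0, 0.02], [0, 0, 0]], [[0, 0, 0.025], [0, 0, 0]], [[0, 0, 0.025], [0, 0, 0]]])

```text
t: 14.5
tool_pos: [0.5649, 0.0111, 0.2538]
orientation: [2.308, 2.13, 0.001]
force: [-2.2, 0.3, 5.6]
opening: 0.0195
gripper_force: 30.0
```

Contact at 5.6 N, so the barrel is seated on the runner. Releasing.

>>> jog_arm(rows=[[[0, 0, 0], [0, 0, 0]], [[0, 0, 0], [0, 0, 0]], [[0, 0, 0], [0, 0, 0]], [[0, 0, 0], [0, 0, 0]], [[0, 0, 0], [0, 0, 0]]], hand=-1)

```text
t: 15.0
tool_pos: [0.5646, 0.0112, 0.2524]
orientation: [-2.309, -2.13, 0.0]
force: [-0.1, -0.1, -0.6]
opening: 0.0546
gripper_force: 0.0
```

>>> jog_arm(rows=[[[0, 0, 0], [0, 0, 0]], [[0, 0, 0], [0, 0, 0]], [[0, 0, 0], [0, 0, 0]], [[0, 0, 0], [0, 0, 0]], [[0, 0, 0], [0, 0, 0]]])

```text
t: 15.5
tool_pos: [0.5647, 0.0112, 0.2527]
orientation: [2.309, 2.13, 0.0]
force: [0.3, -0.0, 0.5]
opening: 0.0919
gripper_force: 0.0
```

>>> jog_arm(rows=[[[0, 0, -0.05], [0, 0, 0]], [[0, 0, -0.15], [0, 0, 0]], [[0, 0, -0.3], [0, 0, 0]], [[0, 0, -0.45], [0, 0, 0]], [[0, 0, -0.6], [0, 0, 0]]])

```text
t: 16.0
tool_pos: [0.5645, 0.0112, 0.3747]
orientation: [2.309, 2.13, 0.001]
force: [0.5, 0.3, -0.3]
opening: 0.0932
gripper_force: 0.0
```

>>> jog_arm(rows=[[[0.2, -0.2, 0], [0, 0, 0]], [[0.4, -0.4, 0], [0, 0, 0]], [[0.6, -0.6, 0], [0, 0, 0]], [[0.8, -0.7, 0], [0, 0, 0]], [[1.0, -0.7, 0], [0, 0, 0]]])

```text
t: 16.5
tool_pos: [0.4395, 0.2207, 0.3749]
orientation: [2.309, 2.129, 0.004]
force: [0.9, -0.1, 0.9]
opening: 0.0929
gripper_force: 0.0
```

>>> jog_arm(rows=[[[0.2, 0, 0], [0, 0, 0]], [[0.4, 0, 0], [0, 0, 0]], [[0.6, 0, 0], [0, 0, 0]], [[0.6, 0, 0], [0, 0, 0]]])

```text
t: 16.9
tool_pos: [0.4501, 0.3431, 0.3719]
orientation: [-2.303, -2.134, 0.001]
force: [0.6, -0.6, -0.3]
opening: 0.0929
gripper_force: 0.0
```

Run:
```python
from h import *
t=cam("top");s=cam("scene")
im=np.zeros((600,640,3),np.uint8); im[:280]=crop(t,280,170,80,35,8); im[288:]=crop(s,280,155,80,39,8)
cv2.imwrite("pics/f9.png",cv2.convertScaleAbs(im,alpha=1.4))
```

```text
(no output)
```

View pics/f9.png

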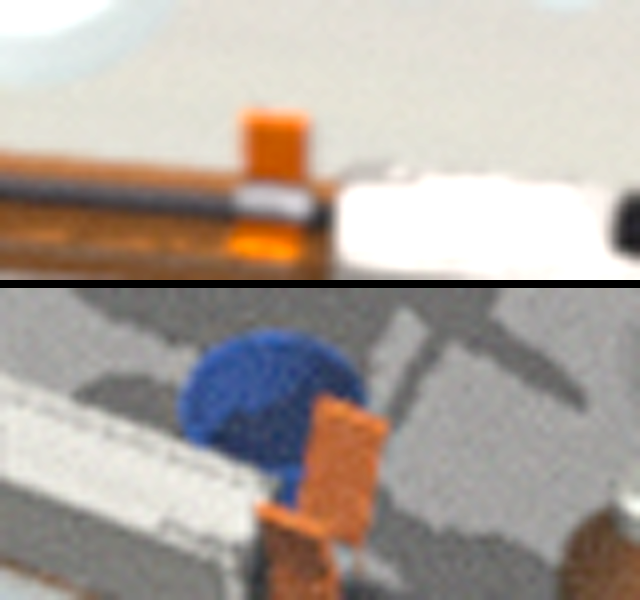

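The clip stands upright astride the runner, its barrel at top-crop (273,203). The channel end is at x = 333, so the gap is about 7 mm and the pin about 20 mm past the end. The door is shut and the gripper is clear, so I'm handing it in.

```bash
python3 -c "
from plant import robot
print(robot.close_job())"
```

```text
the job is handed in; nothing more can be done
None
```

The job is handed in: the door is shut against its stop, and the clip is clamped upright on the bare runner about 7 mm past the channel's end; no verdict was returned.

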